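Put the heat-proof tape away in its lidded case

TASK

Put the orange roll of heat-proof tape away in the blue case so it stays clean. Tip the loose metal lid up by its front lip and leave it standing on its own in the slot at the back of the case, lay the roll flat on the floor of the case, then bring the lid forward again so that it lies fully shut. Don't disturb the two badges and the green roll.

Things in the scene. Friction and masses are not known exactly. Their poses are not given: they have to be found in the camera images.
- case: blue sheet-steel case fixed to the bench, front (blank card holder) to its own -x, roughly facing left (world +y). Origin under the compartment on the bench; z up. Compartment x -52 to 48, y -46 to 46 mm, one bay. Front wall (x -57 to -52) and rear wall (x 48 to 53) 36 mm high carry the lid; side walls, 5 mm thick, 40 mm high. Overall x -57 to 75, y -51 to 51 mm
- case_in (a point): centre of the compartment's floor, 6 mm above the bench; axes as the case
- case_slot (a point): middle of the floor of the lid slot behind the rear wall, 28 mm above the bench (8 mm below the rear wall top). Slot 92 mm long, case x 53 to 64 mm at its floor; its 4 mm back plate leans back 8 degrees, top edge at x 72, 79 mm above the bench; cheeks 64 mm high at its ends
- lid: loose flat grey metal lid, black grip strip on its front edge; plate 133 (x) by 87 (y) by 4 mm, about 0.13 kg. Origin: centre of the plate's underside; x from the front lip to the tail, z out of its top. Two battens under it, 5 mm thick, x -44 to -37 and 39 to 46 mm. Shut, it rests on front and rear wall, origin at x -4.5, z 36 mm of the case, top flush with the side walls
- lid_lip (a point): middle of the lid's front edge, at the plate's underside, x -66.5 mm of the lid. Shut, it is 36 mm above the bench and overhangs the front wall by 14 mm; with the lid standing in the slot it is uppermost, about 155 mm above the bench
- lid_tail (a point): middle of the lid's rear edge, at the plate's underside, x +66.5 mm of the lid. Shut, it reaches 9 mm past the rear wall over the slot; as the front is tipped up the lid turns on the rear wall's outer top edge, the tail dips into the slot, and past upright the lid leans back 8 to 15 degrees on the back plate
- tape: orange roll of heat-proof tape lying flat, ring of outer diameter 56 mm, hole 32 mm, 16 mm high, 0.05 kg. Origin: centre of its underside, z along the ring's axis
- green_tape: green tape roll, 48 mm across, 16 mm high, lying at the back, by the heat press: leave it alone. Origin: centre of its underside
- badge_3: red pin badge with a yellow star, 56 mm across, 6 mm high, at the front left: leave it alone. Origin: centre of its underside
- badge_4: pin badge lying face down, 56 mm across, 9 mm high, at the back, between case and badge press: leave it alone. Origin: centre of its underside

How it is judged:
By the outcome, as a careful person would: the job done as asked, in the order asked, and still so for the second after the job is handed in, with the robot touching nothing.
It also fails if it takes over 66 s, if anything falls off the work surface, if the arm or the gripper's body presses on something with over 40 N, if the wrist force passes 120 N, or if a joint passes its speed limit or range.

ROBOT

A 7-joint arm with a two-finger parallel gripper is mounted at the origin on a cart in front of the work surface, level with it; the furniture and walls round the work are solid. World frame = base frame: x ahead of the robot, y to its left, z up, the work surface at z = 0. Lengths are in m, angles in rad, forces in N, time in s.
With the tool pointing down it reaches from about 0.4 to 0.875 m from the base axis. Payload 19.3 kg.
Tool frame: the origin (TCP) lies on the centre line of the jaws, within the pads' length; the fingertips stand 14 mm ahead of it and the grasp point (between the pads) lies 5 mm behind it; z points along the fingers, y is the line along which they close (so a half turn about z gives the same grasp; the last joint's range is limited). The gripper opens to 85 mm and grips with 20 to 120 N. Pads are 22 mm wide; open, the fingers measure 114 mm over their backs; the gripper's body (76 mm by 85 mm) begins 54 mm behind the grasp point. The pads swing forward as they close: fully open they stand 13 mm farther back than shut.
Start: joints at [-1.231, 0.521, -0.036, 1.599, 0.021, 1.021, -0.113], TCP at [0.249, 0.573, 0.245] pointing down, gripper open.
Joint ranges: [-2.91, 2.91], [-0.3, 2.13], [-1.5, 1.42], [0.17, 2.43], [-1.26, 4.41], [0.16, 1.93], [-2.52, 2.52]. Speed limits (rad/s): [1.89, 1.89, 2.39, 2.39, 3.01, 3.01, 3.01].

INTERFACE

Orientations are given as [roll, pitch, yaw] about the fixed x, y, z axes, in that order (R = Rz(yaw) Ry(pitch) Rx(roll)).
In Python, from workcell import bot, grab_frame, regions_of gives the robot as it stands. The module is installed in compiled form; this text tells all that it offers.
- The arm moves only by the tool play_rows, never from a script. Its argument "plan" is a list of rows, each a list of 3 entries, a list of its own where there are three numbers: the shift along the tool's x, y, z in units of 2.5 cm (1.0 is 2.5 cm), then the turn, a rotation vector about the tool's x, y, z in units of 0.15 rad (1.0 is 0.15 rad), then the closure, from -1 (fully open) to 1 (shut). In form: [[[tx, ty, tz], [rx, ry, rz], jaw], ...]. A call has 1 to 20 rows; each row shifts and turns the commanded pose from where the row before left it, along the tool's axes as they then stand; what a row does not reach is not made up. A row lasts 1/8 s, in which the tool goes at most 62.5 mm and 10.7 degrees, less where a joint would pass 70% of its speed; a pose out of reach is approached as far as the arm can. A call with a number of a shift or a turn outside -1 to 1 is refused whole. A call with a gripper value outside its range is refused whole. The fingers move at their own pace and stop on an object; "newtons" is the grip in N (left out, the last holds). Time passes only in rows, so rows that do not move let the fingers close. It gives the time, the measured TCP pose, the force, the opening and the grip force at its end, in the units of the state.
- bot.observe(): the state, without advancing time (a new reading comes with each control period).
- grab_frame(name): name is "scene" or "top" or "wrist"; returns a dict with "pixels" (480x640x3 uint8, red, green, blue), "depth" (480x640 float32, m along the optical axis (not along the pixel's ray), 0 where there is no reading), "camera_matrix" (3x3 intrinsics, pixels), "distortion" ([k1, k2, p1, p2, k3] as OpenCV has them; the pictures are not rectified), "R" (3x3) and "t" (3): a world point X has camera coordinates R X + t. Camera axes: x right, y down, z forward; pixel columns grow to the right and rows downward; lengths in m; the calibration is good to about 2 mm. A picture is of the moment at which its call begins.
- bot.job_done(): hands the job in; it is judged then, once.
Trained networks look in the newest picture that a camera, given by its name, has taken for a name from the list of things; names that differ only in an ending like _2 or _b are one class to them, and where a whole thing is asked for, a point or a joint stands for the part that bears it (a point fixed in the world has none). Each returns a list of dicts, best first, with "p" (0 to 1); they miss things now and then, are a little off and sometimes report something else, mostly with a low value. They report only what shows in the picture. A call takes as long as a camera call.
- regions_of(thing, camera): "mask" (480x640 bool, what is visible of it) and "box" ([left, top, right, bottom] in pixels, round what is visible of it).
The state is a dict: "clock": time; "qpos": joint angles; "qd": joint speeds; "joint_efforts": joint torques, N m; "position": TCP position; "tool_rot": TCP orientation; "force": force on the tool from outside, world axes, zero at the start; "moment": the same for the moment, N m; "grip_width": finger opening in m; "finger_force": force on a finger pad.
Only numpy, scipy, OpenCV 4.12 (cv2) and the standard library are available. Lean on these libraries where they do the work, as an engineer would, in place of code of your own. Each camera call takes 0.05 s, during which the arm holds its last target. There are 200 camera calls.

## Working session

There is one attempt and no reset: what is moved stays moved. The work goes in short steps, Python scripts to look and compute and a tool call to move; the robot and the scene stay as the last step left them, time stands still between calls to the robot, and variables do not carry over. Pictures are saved under pics/ and viewed, at most 10 in all, crops included, and the job is handed in when it is done.

Besides the shell and the picture viewer there is one more tool, called after "Call:" as name(argument=value, ...) on one line, values as JSON. play_rows: Moves the arm, as the interface text tells. Its arguments: {"type":"object","properties":{"plan":{"type":"array"},"newtons":{"type":"number"}},"required":["plan"]}

```bash
mkdir -p pics
cat > h.py <<'E'
import numpy as np, cv2
from workcell import bot, grab_frame, regions_of
from scipy.spatial.transform import Rotation as Ro
def cloud(f,mask):
    v,u=np.nonzero(mask&(f["depth"]>0)); d=f["depth"][v,u].astype(float)
    p=cv2.undistortPoints(np.stack([u,v],1).astype(float)[:,None],f["camera_matrix"],np.array(f["distortion"]))[:,0]
    c=np.c_[p*d[:,None],d]
    return (c-f["t"])@f["R"]
def save(f,n): cv2.imwrite(f"pics/{n}.png",f["pixels"][:,:,::-1])
E
python3 - <<'E'
from h import *
s=bot.observe();print({k:np.round(v,3) for k,v in s.items()})
for c in ["top","scene"]:
    f=grab_frame(c);save(f,c+"0")
    for n in ["case","lid","tape","green_tape","badge_3","badge_4"]:
        for r in regions_of(n,c)[:2]:
            P=cloud(f,r["mask"])
            print(c,n,round(r["p"],2),r["box"],len(P),np.round(np.median(P,0),4) if len(P) else 0, np.round(np.percentile(P,[2,98],axis=0),3).tolist() if len(P) else 0)
E
```

```text
{'clock': np.float64(0.0), 'qpos': array([-1.231,  0.522, -0.036,  1.6  ,  0.021,  1.021, -0.113]), 'qd': array([-0.002,  0.001,  0.001, -0.002, -0.001,  0.001, -0.001]), 'joint_efforts': array([ 1.0000e-03, -9.2711e+01,  1.9810e+00, -3.6992e+01,  1.8000e-02,
        8.0000e-03,  0.0000e+00]), 'position': array([0.249, 0.573, 0.245]), 'tool_rot': array([-3.14 ,  0.   ,  2.732]), 'force': array([-0.109,  1.816, -0.178]), 'moment': array([-0.011, -0.029, -0.009]), 'finger_force': np.float64(0.0), 'grip_width': np.float64(0.086)}
top case 0.76 [246.9, 157.4, 338.6, 233.3] 1205 [0.6054 0.078  0.041 ] [[0.561, 0.042, 0.008], [0.684, 0.179, 0.083]]
top lid 0.66 [239.8, 161.1, 324.7, 221.1] 3939 [0.6272 0.1283 0.041 ] [[0.58, 0.064, 0.037], [0.678, 0.193, 0.044]]
top lid 0.36 [246.4, 157.1, 336.2, 235.5] 1214 [0.6043 0.0799 0.0409] [[0.561, 0.043, 0.006], [0.684, 0.182, 0.083]]
top tape 0.75 [327.1, 287.6, 360.9, 319.6] 537 [0.4371 0.022  0.017 ] [[0.412, -0.002, 0.002], [0.463, 0.047, 0.02]]
top tape 0.27 [245.8, 156.8, 335.4, 232.5] 1297 [0.6015 0.0789 0.0407] [[0.561, 0.042, 0.004], [0.6
[... 1145 characters left out ...]
259.3] 288 [ 0.7201 -0.0072  0.0121] [[0.691, -0.025, 0.0], [0.735, 0.006, 0.017]]
scene green_tape 0.62 [404.0, 240.5, 429.1, 258.2] 300 [ 0.7165 -0.0068  0.0121] [[0.691, -0.026, -0.0], [0.734, 0.007, 0.017]]
scene badge_3 0.76 [194.3, 282.6, 228.5, 303.5] 656 [0.3955 0.1617 0.005 ] [[0.372, 0.139, 0.001], [0.42, 0.19, 0.007]]
scene badge_3 0.4 [395.8, 265.0, 407.3, 279.3] 92 [ 0.6461 -0.0255  0.0051] [[0.498, -0.118, 0.001], [0.669, -0.016, 0.163]]
scene badge_4 0.76 [194.3, 282.6, 228.5, 303.5] 656 [0.3955 0.1617 0.005 ] [[0.372, 0.139, 0.001], [0.42, 0.19, 0.007]]
scene badge_4 0.4 [395.8, 265.0, 407.3, 279.3] 92 [ 0.6461 -0.0255  0.0051] [[0.498, -0.118, 0.001], [0.669, -0.016, 0.163]]
```

View pics/top0.png

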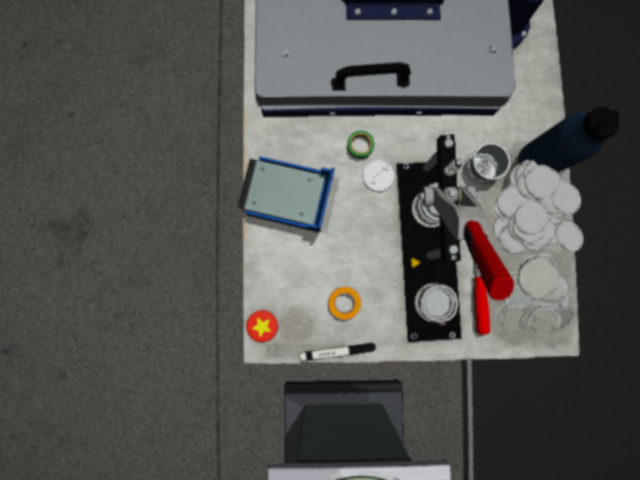

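View pics/scene0.png

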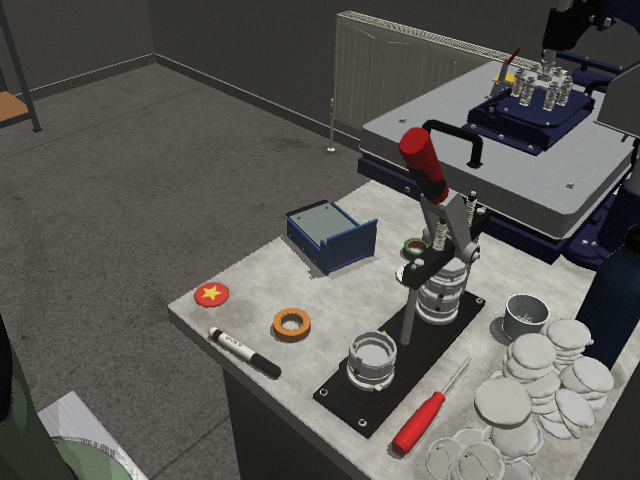

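Run:
```python
from h import *
f=grab_frame("top")
r=regions_of("lid","top")[0];P=cloud(f,r["mask"])
P=P[abs(P[:,2]-.0405)<.006]
print("lidrect",cv2.minAreaRect(P[:,:2].astype(np.float32)))
# all points 0.034..0.09 near the case
A=cloud(f,np.ones((480,640),bool))
B=A[(A[:,0]>.54)&(A[:,0]<.72)&(A[:,1]>0.02)&(A[:,1]<.22)&(A[:,2]>.03)&(A[:,2]<.1)]
print("caserect",cv2.minAreaRect(B[:,:2].astype(np.float32)),len(B))
C=B[B[:,2]>.055];print("back",len(C),cv2.minAreaRect(C[:,:2].astype(np.float32)),np.percentile(C,[2,50,98],axis=0).round(4).tolist())
T=cloud(f,regions_of("tape","top")[0]["mask"]);T=T[abs(T[:,2]-.017)<.004]
print("tape",cv2.minEnclosingCircle(T[:,:2].astype(np.float32)))
f=grab_frame("scene");T=cloud(f,regions_of("tape","scene")[0]["mask"]);T=T[abs(T[:,2]-.016)<.004]
print("tape",cv2.minEnclosingCircle(T[:,:2].astype(np.float32)))
# tall obstacles, coarse height map
H={}
for p in A:
    k=(int(np.floor(p[0]/.05)),int(np.floor(p[1]/.05)));H.setdefault(k,[]).append(p[2])
for i in range(4,19):
    print(round(i*.05,2),[int(1000*np.percentile(H[(i,j)],95)) if (i,j) in H else -1 for j in range(-8,11)])
```

```text
lidrect ((0.6272726058959961, 0.12780004739761353), (0.13397514820098877, 0.08815832436084747), 76.52249145507812)
caserect ((0.6261448860168457, 0.12081736326217651), (0.1482182741165161, 0.10265883058309555), 75.95521545410156) 4931
back 350 ((0.6107317209243774, 0.05977906286716461), (0.022619212046265602, 0.10221057385206223), 76.19745635986328) [[0.5607, 0.0399, 0.0568], [0.6083, 0.0539, 0.0793], [0.6597, 0.079, 0.084]]
tape ((0.0, 0.0), 0.0)
tape ((0.43558549880981445, 0.02062872052192688), 0.028878528624773026)
0.2 [159, -743, -744, -743, -743, -744, -742, -744, -743, -742, -743, -743, -742, -741, -742, -742, -741, -742, -742]
0.25 [162, -1, -1, -1, -1, -1, -1, -1, -1, -1, -1, -1, -1, -1, -742, -742, -743, -742, -742]
0.3 [169, 2, 2, 2, 2, 2, 2, 3, 16, 18, 2, 3, 0, -1, -742, -742, -743, -742, -742]
0.35 [170, 59, 52, 24, 13, 14, 12, 16, 17, 14, 5, 8, 2, -1, -743, -742, -742, -743, -742]
0.4 [175, 70, 81, 26, 79, 81, 66, 4, 19, 3, 5, 8, -1, -1, -743, -742, -741, -741, -741]
0.45 [180, 91, 88, 24, 25, 369, 25, 3, 17, 3, 3, 3, -1, -1, -742, -741, -741, -742, -741]
0.5 [184, 74, 80, 3, 23, 318, 25, 3, 3, 3, 3, 3, -1, -1, -742, -741, -742, -742, -741]
0.55 [191, 88, 89, 33, 173, 264, 170, 3, 3, 80, 42, 41, -1, -1, -741, -742, -742, -741, -742]
0.6 [200, 136, 85, 42, 170, 214, 152, 8, 80, 66, 43, 43, 42, -1, -741, -741, -742, -742, -741]
0.65 [214, 247, 152, 45, 3, 173, 13, 16, 53, 44, 43, 43, -4, -1, -741, -743, -741, -741, -741]
0.7 [224, 235, 2, 179, 180, 180, 180, 180, 181, 181, 181, 140, 0, -1, -741, -741, -742, -741, -741]
0.75 [224, 3, 3, 182, 182, 182, 227, 234, 233, 182, 182, 181, 1, -1, -741, -742, -741, -741, -742]
0.8 [235, 2, 3, 182, 182, 182, 182, 182, 182, 182, 183, 182, 1, -1, -742, -742, -741, -741, -742]
0.85 [223, 3, 39, 182, 182, 194, 197, 196, 193, 182, 183, 182, -1, -1, -742, -741, -741, -740, -742]
0.9 [142, 114, 154, -1, -1, -1, -1, -1, -1, -1, -1, 3, 1, -1, -741, -741, -741, -742, -742]
```

The top picture shows the case around (290,195) with the lid's black lip to the left at about (245,185), over the bench edge. The orange roll is at (345,303), badge_4 at (378,176), the green roll at (361,144) and badge_3 at (262,326). The scene picture agrees. The lip is open to the left, so I'll grip it with a horizontal tool from beyond the bench edge.

```bash
cat >> h.py <<'E'
from scipy.linalg import logm, expm
a=np.deg2rad(76.3)
EX=-np.array([np.cos(a),np.sin(a),0]); EZ=np.array([0,0,1.]); EY=np.cross(EZ,EX)
O=np.array([.6264,.1230,0])
def case(x,y,z): return O+EX*x/1e3+EY*y/1e3+EZ*z/1e3
def tool(th):  # th=0 horizontal pointing +x case, th=90 down (deg), x axis = -EY
    t=np.deg2rad(th); z=np.cos(t)*EX-np.sin(t)*EZ; x=-EY
    return np.c_[x,np.cross(z,x),z]
def pose():
    s=bot.observe(); return np.array(s["position"]),Ro.from_euler("xyz",s["tool_rot"]).as_matrix(),s
def rows(p,R,n,p0=None,R0=None):
    if p0 is None: p0,R0,_=pose()
    A=np.eye(4);A[:3,:3]=R0;A[:3,3]=p0;B=np.eye(4);B[:3,:3]=R;B[:3,3]=p
    L=logm(np.linalg.inv(A)@B).real; E=expm(L/n)
    print(n,"x",np.round(E[:3,3]/.025,3),np.round(Ro.from_matrix(E[:3,:3]).as_rotvec()/.15,3))
    return [(A@expm(L*k/n))[:3,3].round(3).tolist() for k in range(0,n+1,max(1,n//5))]
def incase(p): d=np.asarray(p)-O; return np.round([d@EX*1e3,d@EY*1e3,d[2]*1e3],1)
E
python3 - <<'E'
from h import *
p0,R0,s=pose()
g=case(-71-60,0,60)
print(g, rows(g,tool(0),32))
print("lip",case(-71,0,36))
f=grab_frame("top");A=cloud(f,np.ones((480,640),bool));B=A[abs(A[:,2])<.008]
for x in (.5,.6,.65,.68): print(x,B[abs(B[:,0]-x)<.01][:,1].max())
E
```

```text
32 x [-0.602  0.012  0.365] [ 0.326 -0.028 -0.028]
[0.6574258  0.25027293 0.06      ] [[0.249, 0.573, 0.245], [0.331, 0.534, 0.192], [0.409, 0.482, 0.144], [0.485, 0.419, 0.104], [0.559, 0.349, 0.076], [0.633, 0.275, 0.062]]
lip [0.64321551 0.19197999 0.036     ]
0.5 0.19958369133919238
0.6 0.19993939380410367
0.65 0.19967277624323226
0.68 0.200143215294101
```

Call:
play_rows(plan=[[[-0.6,0.012,0.365],[0.326,-0.028,-0.028],0.4],[[-0.6,0.012,0.365],[0.326,-0.028,-0.028],0.4],[[-0.6,0.012,0.365],[0.326,-0.028,-0.028],0.4],[[-0.6,0.012,0.365],[0.326,-0.028,-0.028],0.4],[[-0.6,0.012,0.365],[0.326,-0.028,-0.028],0.4],[[-0.6,0.012,0.365],[0.326,-0.028,-0.028],0.4],[[-0.6,0.012,0.365],[0.326,-0.028,-0.028],0.4],[[-0.6,0.012,0.365],[0.326,-0.028,-0.028],0.4],[[-0.6,0.012,0.365],[0.326,-0.028,-0.028],0.4],[[-0.6,0.012,0.365],[0.326,-0.028,-0.028],0.4],[[-0.6,0.012,0.365],[0.326,-0.028,-0.028],0.4],[[-0.6,0.012,0.365],[0.326,-0.028,-0.028],0.4],[[-0.6,0.012,0.365],[0.326,-0.028,-0.028],0.4],[[-0.6,0.012,0.365],[0.326,-0.028,-0.028],0.4],[[-0.6,0.012,0.365],[0.326,-0.028,-0.028],0.4],[[-0.6,0.012,0.365],[0.326,-0.028,-0.028],0.4]])

```text
clock: 3.0
position: [0.4592, 0.4409, 0.1158]
tool_rot: [-2.355, 0.035, 2.818]
force: [0.2, 0.4, 0.9]
grip_width: 0.0256
finger_force: 0.0
```

Run:
```python
from h import *
p,R,s=pose();print(s["qpos"],p,s["grip_width"])
print(rows(case(-71-60,0,60),tool(0),16))
```

```text
[-1.00175533  1.11492832  0.0810952   1.00589008  0.1724266   1.7706265
  0.26249675] [0.45924116 0.44092236 0.11581375] 0.025557727973047506
16 x [-0.604  0.012  0.364] [ 0.326 -0.028 -0.028]
[[0.459, 0.441, 0.116], [0.497, 0.408, 0.098], [0.534, 0.373, 0.084], [0.571, 0.337, 0.073], [0.608, 0.3, 0.065], [0.645, 0.263, 0.061]]
```

Call:
play_rows(plan=[[[-0.6,0.012,0.365],[0.326,-0.028,-0.028],0.4],[[-0.6,0.012,0.365],[0.326,-0.028,-0.028],0.4],[[-0.6,0.012,0.365],[0.326,-0.028,-0.028],0.4],[[-0.6,0.012,0.365],[0.326,-0.028,-0.028],0.4],[[-0.6,0.012,0.365],[0.326,-0.028,-0.028],0.4],[[-0.6,0.012,0.365],[0.326,-0.028,-0.028],0.4],[[-0.6,0.012,0.365],[0.326,-0.028,-0.028],0.4],[[-0.6,0.012,0.365],[0.326,-0.028,-0.028],0.4],[[-0.6,0.012,0.365],[0.326,-0.028,-0.028],0.4],[[-0.6,0.012,0.365],[0.326,-0.028,-0.028],0.4],[[-0.6,0.012,0.365],[0.326,-0.028,-0.028],0.4],[[-0.6,0.012,0.365],[0.326,-0.028,-0.028],0.4],[[-0.6,0.012,0.365],[0.326,-0.028,-0.028],0.4],[[-0.6,0.012,0.365],[0.326,-0.028,-0.028],0.4],[[-0.6,0.012,0.365],[0.326,-0.028,-0.028],0.4],[[-0.6,0.012,0.365],[0.326,-0.028,-0.028],0.4],[[0,0,0],[0,0,0],0.4],[[0,0,0],[0,0,0],0.4]])

```text
clock: 5.25
position: [0.6169, 0.2102, 0.0531]
tool_rot: [-1.64, 0.011, 2.939]
force: [-0.3, 0.3, -0.7]
grip_width: 0.0257
finger_force: 0.0
```

Run:
```python
from h import *
p,R,s=pose();print(s["qpos"],p,incase(p),s["grip_width"]);print(R@np.eye(3),tool(0))
print(rows(case(-71-3,0,39),tool(0),8))
f=grab_frame("wrist");save(f,"w1")
for r in regions_of("lid","wrist")[:2]:
    P=cloud(f,r["mask"]);print(r["p"],r["box"],len(P)); 
    if len(P): print(np.percentile(P,[2,50,98],axis=0).round(4).tolist(),[incase(x) for x in np.percentile(P,[2,50,98],axis=0)])
```

```text
[-1.01951162  1.7760018   1.17766602  0.77694001 -0.11596973  1.93242538
  1.07783805] [0.61690296 0.21017317 0.0531157 ] [-82.4 -29.9  53.1] 0.025685444653602972
[[-0.97944781  0.02440019 -0.20021644]
 [ 0.20141309  0.06559876 -0.97730731]
 [-0.01071253 -0.99754771 -0.06916507]] [[-0.97154912  0.         -0.23683815]
 [ 0.23683815  0.         -0.97154912]
 [-0.         -1.         -0.        ]]
8 x [-0.148  0.07   0.048] [ 0.058  0.031 -0.008]
[[0.617, 0.21, 0.053], [0.62, 0.208, 0.051], [0.624, 0.207, 0.05], [0.627, 0.205, 0.048], [0.631, 0.203, 0.046], [0.634, 0.201, 0.044], [0.637, 0.199, 0.042], [0.641, 0.197, 0.041], [0.644, 0.195, 0.039]]
0.75 [340.5, 208.3, 369.9, 434.5] 4096
[[0.5821, 0.0719, 0.0367], [0.6301, 0.1662, 0.0408], [0.6803, 0.1995, 0.0411]] [array([ 60.2, -30.9,  36.7]), array([-42.9,  -6.6,  40.8]), array([-87.1,  34.3,  41.1])]
```

View pics/w1.png

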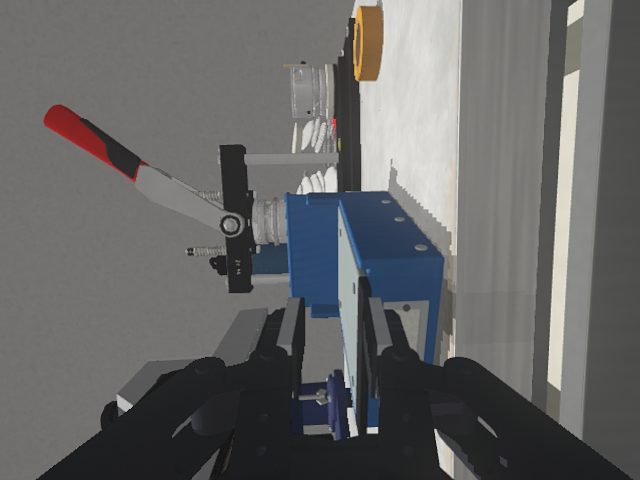

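The wrist picture (up is to the left) shows the lid's black lip at (365,300), just ahead of the fingers. The arm stopped at the q6 limit, so I can't get fully horizontal. I'll back off and go under the lip with the tool pitched about 20° down instead.

Call:
play_rows(plan=[[[0,0,-0.6],[0,0,0],0.4],[[0,0,-0.6],[0,0,0],0.4],[[0,0,-0.6],[0,0,0],0.4],[[0,0,0],[0,0,0],0.4]])

```text
clock: 5.85
position: [0.6105, 0.2333, 0.0606]
tool_rot: [-1.655, 0.014, 2.968]
force: [-0.8, 0.3, -0.2]
grip_width: 0.0257
finger_force: 0.0
```

Run:
```python
from h import *
p,R,s=pose();print(s["qpos"],p,incase(p))
print(rows(case(-108,0,62),tool(20),8))
# lid/lip refine from wrist
f=grab_frame("wrist");r=regions_of("lid","wrist")[0];P=cloud(f,r["mask"]);P=P[(P[:,2]>.034)&(P[:,2]<.046)]
print(len(P),cv2.minAreaRect(P[:,:2].astype(np.float32)),np.median(P[:,2]))
```

```text
[-1.05288728  1.75913831  1.17425788  0.7802876  -0.11567045  1.93252858
  1.07783715] [0.6105014  0.23329452 0.06064208] [-103.4  -41.6   60.6]
8 x [-0.209 -0.002 -0.016] [-0.22   0.056  0.001]
[[0.611, 0.233, 0.061], [0.616, 0.233, 0.061], [0.621, 0.232, 0.061], [0.626, 0.232, 0.061], [0.631, 0.231, 0.061], [0.636, 0.23, 0.061], [0.642, 0.23, 0.062], [0.647, 0.229, 0.062], [0.652, 0.228, 0.062]]
3213 ((0.6283935904502869, 0.12493729591369629), (0.13623817265033722, 0.08929228782653809), 76.1960678100586) 0.040868960560335656
```

Call:
play_rows(plan=[[[-0.21,0,-0.016],[-0.22,0.056,0],0.4],[[-0.21,0,-0.016],[-0.22,0.056,0],0.4],[[-0.21,0,-0.016],[-0.22,0.056,0],0.4],[[-0.21,0,-0.016],[-0.22,0.056,0],0.4],[[-0.21,0,-0.016],[-0.22,0.056,0],0.4],[[-0.21,0,-0.016],[-0.22,0.056,0],0.4],[[-0.21,0,-0.016],[-0.22,0.056,0],0.4],[[-0.21,0,-0.016],[-0.22,0.056,0],0.4],[[0,0,0],[0,0,0],0.4]])

```text
clock: 7.08
position: [0.6529, 0.2261, 0.0618]
tool_rot: [-1.92, -0.001, 2.9]
force: [-0.4, 0.8, 0.4]
grip_width: 0.0255
finger_force: 0.0
```

Run:
```python
from h import *
p,R,s=pose();print(s["qpos"],p,incase(p),np.rad2deg(np.arcsin(-R[2,2])))
print(rows(case(-108,0,47),tool(20),6))
print(rows(case(-72,0,47),tool(20),6,case(-108,0,47),tool(20)))
```

```text
[-0.9443479   1.65297644  1.13426023  0.70940041 -0.23930511  1.89179842
  1.04919002] [0.65290042 0.22612488 0.0618353 ] [-106.5    1.3   61.8] 20.019264610693643
6 x [0.009 0.096 0.024] [ 0.    -0.003 -0.   ]
[[0.653, 0.226, 0.062], [0.653, 0.226, 0.059], [0.653, 0.227, 0.057], [0.652, 0.227, 0.054], [0.652, 0.227, 0.052], [0.652, 0.228, 0.049], [0.652, 0.228, 0.047]]
6 x [ 0.    -0.082  0.226] [-0.  0.  0.]
[[0.652, 0.228, 0.047], [0.651, 0.222, 0.047], [0.649, 0.216, 0.047], [0.648, 0.21, 0.047], [0.646, 0.205, 0.047], [0.645, 0.199, 0.047], [0.643, 0.193, 0.047]]
```

Call:
play_rows(plan=[[[0,0.2,0.05],[0,0,0],0.4],[[0,0.2,0.05],[0,0,0],0.4],[[0,0.2,0.05],[0,0,0],0.4],[[0,0,0],[0,0,0],0.4],[[0,-0.08,0.22],[0,0,0],0.4],[[0,-0.08,0.22],[0,0,0],0.4],[[0,-0.08,0.22],[0,0,0],0.4],[[0,-0.08,0.22],[0,0,0],0.4],[[0,-0.08,0.22],[0,0,0],0.4],[[0,-0.08,0.22],[0,0,0],0.4],[[0,0,0],[0,0,0],0.4]])

```text
clock: 8.45
position: [0.6443, 0.1937, 0.0459]
tool_rot: [-1.919, -0.001, 2.9]
force: [1.0, -0.1, 0.1]
grip_width: 0.0257
finger_force: 0.0
```

Run:
```python
from h import *
p,R,s=pose();print(s["qpos"],p,incase(p),np.rad2deg(np.arcsin(-R[2,2])),s["force"])
f=grab_frame("wrist");save(f,"w2")
```

```text
[-0.9728737   1.65347804  1.12577749  0.84029861 -0.23889452  1.78674419
  1.06272018] [0.64425081 0.19370471 0.04594399] [-72.9   0.6  45.9] 19.932442900362105 [ 0.98648366 -0.06949929  0.13997492]
```

View pics/w2.png

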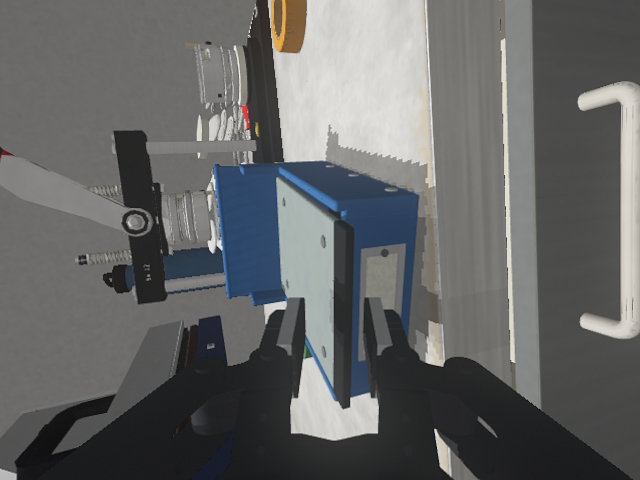

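The lip is between the fingers at about rows 220–405, column 345, with the lower finger under it at about (375,330). Next I lift until the lid lies flat on the lower pad, then close.

Run:
```python
from h import *
print(rows(case(-68.5,0,77.5),tool(13),10))
```

```text
10 x [ 0.002 -0.127 -0.018] [ 0.081 -0.001  0.   ]
[[0.644, 0.194, 0.046], [0.644, 0.193, 0.052], [0.644, 0.192, 0.058], [0.643, 0.191, 0.065], [0.643, 0.19, 0.071], [0.643, 0.19, 0.078]]
```

Call:
play_rows(newtons=60, plan=[[[0,-0.13,-0.018],[0.08,0,0],0.4],[[0,-0.13,-0.018],[0.08,0,0],0.4],[[0,-0.13,-0.018],[0.08,0,0],0.4],[[0,-0.13,-0.018],[0.08,0,0],0.4],[[0,-0.13,-0.018],[0.08,0,0],0.4],[[0,-0.13,-0.018],[0.08,0,0],0.4],[[0,-0.13,-0.018],[0.08,0,0],0.4],[[0,-0.13,-0.018],[0.08,0,0],0.4],[[0,-0.13,-0.018],[0.08,0,0],0.4],[[0,-0.13,-0.018],[0.08,0,0],0.4],[[0,0,0],[0,0,0],0.4],[[0,0,0],[0,0,0],1],[[0,0,0],[0,0,0],1],[[0,0,0],[0,0,0],1],[[0,0,0],[0,0,0],1],[[0,0,0],[0,0,0],1]])

```text
clock: 10.5
position: [0.6432, 0.1892, 0.0783]
tool_rot: [-1.799, -0.001, 2.901]
force: [0.5, 1.6, -0.6]
grip_width: 0.0012
finger_force: 58.9
```

```bash
cat >> h.py <<'E'
def lidpose(c):
    f=grab_frame(c);out=[]
    for r in regions_of("lid",c)[:1]:
        m=cv2.erode(r["mask"].astype(np.uint8),np.ones((3,3))).astype(bool)
        P=cloud(f,m); D=(P-O)*1e3; C=np.c_[D@EX,D@EY,D[:,2]]
        m=np.median(C,0); u,s_,v=np.linalg.svd(C[np.linalg.norm(C-m,axis=1)<90]-m,full_matrices=False)
        print(c,round(r["p"],2),len(P),"min/max",np.percentile(C,[1,50,99],axis=0).round(1).tolist(),"normal",v[2].round(3))
    return f
E
python3 - <<'E'
from h import *
p,R,s=pose();print(s["qpos"],p,incase(p),np.rad2deg(np.arcsin(-R[2,2])),s["force"],s["grip_width"],s["finger_force"])
for c in("scene","top"): save(lidpose(c),c+"1")
E
```

```text
[-0.97082904  1.67335939  1.15908028  0.81310135 -0.1622303   1.861748
  1.09973485] [0.64323458 0.18920028 0.07827662] [-68.3   0.7  78.3] 13.07615499935004 [ 0.5395437   1.60960537 -0.61365719] 0.001247864938415185 58.878390033278265
scene 0.83 1884 min/max [[-54.7, -40.2, 45.7], [-8.5, -1.0, 60.5], [33.5, 39.8, 76.4]] normal [-0.321 -0.002 -0.947]
top 0.6 3542 min/max [[-57.5, -39.4, 38.1], [0.3, 0.8, 59.1], [59.5, 41.4, 79.4]] normal [-0.322  0.001 -0.947]
```

View pics/scene1.png

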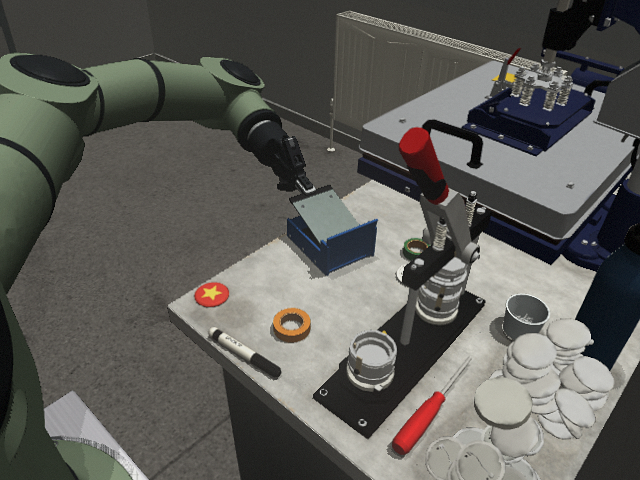

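The scene picture shows the lid raised at (325,215), with the gripper at its lip at about (310,190). The opening reads only 1.2 mm, so I'll check with the wrist camera.

Run:
```python
from h import *
w=grab_frame("wrist")["pixels"][:,:,::-1]
s=cv2.imread("pics/scene1.png")[150:260,250:390]
s=cv2.resize(s,None,fx=2.86,fy=2.86,interpolation=cv2.INTER_CUBIC)
w=cv2.resize(w[100:480,150:550],(400,380))
o=np.zeros((400,800,3),np.uint8);o[:380,:400]=w;s=s[:400,:400];o[:s.shape[0],400:400+s.shape[1]]=s
cv2.imwrite("pics/c1.png",o)
```

```text
(no output)
```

View pics/c1.png

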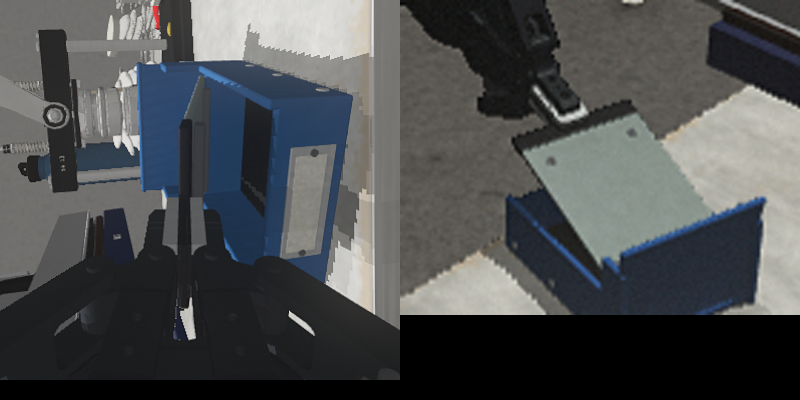

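The lip is gripped (left crop at (185,210), right crop at (575,110)). The lid sits at about 18.7° with its tail on the rear wall. Next I swing it up about the rear wall's edge.

Run:
```python
from h import *
p,R,s=pose();x,y,z=incase(p)
def rot(dx,dz,deg):
    t=np.deg2rad(deg);return dx*np.cos(t)+dz*np.sin(t), -dx*np.sin(t)+dz*np.cos(t)
th=np.rad2deg(np.arcsin(-R[2,2]))
dx,dz=rot(x-53,z-36,40); q=(53+dx,y,36+dz);print(q)
print(rows(case(*q),tool(th+40),12))
w=(82.1,0,177.2)
print(rows(case(*w),tool(94.4),13,case(*q),tool(th+40)))
```

```text
(np.float64(-12.731275060591429), np.float64(0.7), np.float64(146.37381699890997))
12 x [ 0.    -0.296  0.041] [-0.388 -0.001  0.   ]
[[0.643, 0.189, 0.078], [0.642, 0.184, 0.092], [0.64, 0.177, 0.105], [0.638, 0.168, 0.117], [0.636, 0.158, 0.128], [0.633, 0.147, 0.138], [0.63, 0.135, 0.146]]
13 x [ 0.002 -0.314 -0.001] [-0.37  0.    0.  ]
[[0.63, 0.135, 0.146], [0.627, 0.123, 0.155], [0.624, 0.11, 0.163], [0.62, 0.096, 0.169], [0.616, 0.081, 0.174], [0.613, 0.066, 0.176], [0.609, 0.051, 0.177]]
```

Call:
play_rows(newtons=100, plan=[[[0,0,0],[0,0,0],1],[[0,-0.296,0.041],[-0.388,0,0],1],[[0,-0.296,0.041],[-0.388,0,0],1],[[0,-0.296,0.041],[-0.388,0,0],1],[[0,-0.296,0.041],[-0.388,0,0],1],[[0,-0.296,0.041],[-0.388,0,0],1],[[0,-0.296,0.041],[-0.388,0,0],1],[[0,-0.296,0.041],[-0.388,0,0],1],[[0,-0.296,0.041],[-0.388,0,0],1],[[0,-0.296,0.041],[-0.388,0,0],1],[[0,-0.296,0.041],[-0.388,0,0],1],[[0,-0.296,0.041],[-0.388,0,0],1],[[0,-0.296,0.041],[-0.388,0,0],1],[[0,0,0],[0,0,0],1]])

```text
clock: 12.5
position: [0.63, 0.1341, 0.1476]
tool_rot: [-2.499, -0.0, 2.899]
force: [0.6, 5.8, 5.2]
grip_width: 0.0014
finger_force: 66.2
```

Run:
```python
from h import *
p,R,s=pose();print(s["qpos"],incase(p),np.rad2deg(np.arcsin(-R[2,2])),s["force"],s["grip_width"],s["finger_force"])
for c in("scene","top","wrist"): lidpose(c)
```

```text
[-1.01122695  1.19240964  1.08659853  1.37471774 -0.40846548  1.32350226
  1.29880184] [-11.7   0.9 147.6] 53.16661668058725 [0.56291403 5.83662865 5.15865644] 0.0014418049917395849 66.19927980993104
scene 0.65 2385 min/max [[-2.9, -40.2, 59.1], [22.1, -1.5, 99.4], [46.7, 40.9, 139.3]] normal [ 0.851 -0.004  0.525]
top 0.67 2452 min/max [[-7.3, -40.0, 35.5], [25.7, 1.0, 92.3], [61.7, 42.8, 142.8]] normal [ 0.843 -0.003  0.537]
wrist 0.78 2914 min/max [[-11.8, -42.4, 48.6], [-3.1, -25.0, 121.8], [46.6, 41.9, 142.7]] normal [-0.847  0.032 -0.53 ]
```

Run:
```python
from h import *
p,R,s=pose();x,y,z=incase(p);z3=R[:,2]
q=p-0.012*z3; print(incase(q))
print(rows(case(80,0,178),tool(95),12,q,R))
```

```text
[-20.9   0.8 155.8]
12 x [ 0.003 -0.351  0.033] [-0.407 -0.     0.   ]
[[0.632, 0.143, 0.156], [0.628, 0.128, 0.165], [0.624, 0.113, 0.171], [0.62, 0.096, 0.176], [0.616, 0.079, 0.179], [0.612, 0.062, 0.18], [0.607, 0.045, 0.178]]
```

Call:
play_rows(plan=[[[0,0,-0.24],[0,0,0],1],[[0,0,-0.24],[0,0,0],1],[[0,-0.351,0.033],[-0.407,0,0],1],[[0,-0.351,0.033],[-0.407,0,0],1],[[0,-0.351,0.033],[-0.407,0,0],1],[[0,-0.351,0.033],[-0.407,0,0],1],[[0,-0.351,0.033],[-0.407,0,0],1],[[0,-0.351,0.033],[-0.407,0,0],1],[[0,-0.351,0.033],[-0.407,0,0],1],[[0,-0.351,0.033],[-0.407,0,0],1],[[0,-0.351,0.033],[-0.407,0,0],1],[[0,-0.351,0.033],[-0.407,0,0],1],[[0,-0.351,0.033],[-0.407,0,0],1],[[0,-0.351,0.033],[-0.407,0,0],1],[[0,0,0],[0,0,0],1],[[0,0,0],[0,0,0],1]])

```text
clock: 14.8
position: [0.6079, 0.0446, 0.1778]
tool_rot: [3.054, -0.002, 2.902]
force: [0.0, 1.0, -1.3]
grip_width: 0.0012
finger_force: 65.5
```

Run:
```python
from h import *
p,R,s=pose();print(s["qpos"],incase(p),np.rad2deg(np.arctan2(-R[2,2],R[:,2]@EX)),s["force"],s["grip_width"],s["finger_force"])
for c in("scene","top","wrist"): f=lidpose(c); c=="scene" and save(f,"s2")
s=cv2.imread("pics/s2.png")[110:290,240:440]
cv2.imwrite("pics/s2c.png",cv2.resize(s,None,fx=3,fy=3,interpolation=cv2.INTER_CUBIC))
```

```text
[-0.65990489  0.73370972  0.84175849  1.75573059 -0.75899888  0.9804612
  1.83989965] [ 80.6   0.6 177.8] 95.00087194129817 [ 0.01186699  1.04695547 -1.29675395] 0.0012092570649465673 65.49564250744879
scene 0.66 1676 min/max [[70.6, -41.8, 81.4], [77.4, -4.2, 126.9], [83.9, 41.5, 170.4]] normal [-0.991  0.005  0.131]
wrist 0.84 2300 min/max [[60.1, -42.8, 65.7], [74.4, -26.9, 150.4], [81.1, 41.8, 172.4]] normal [ 0.988  0.01  -0.153]
```

View pics/s2c.png

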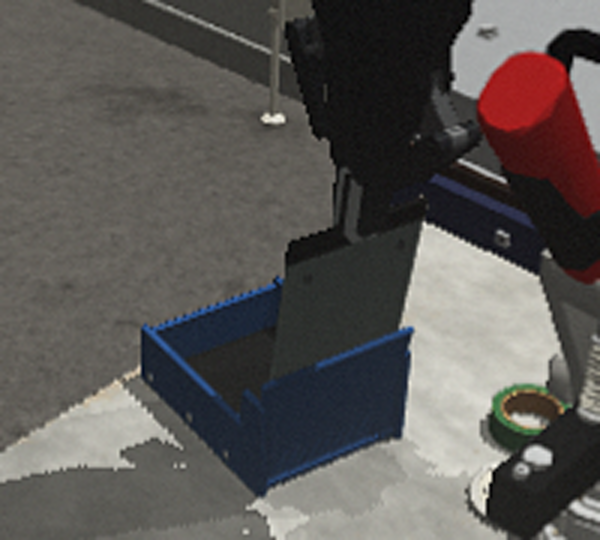

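The crop shows the lid upright behind the case (about (350,300)), with its tail just above the slot. Next I lower it in.

Call:
play_rows(plan=[[[0,0.06,0],[0,0,0],1],[[0,0.006,0.1],[0,0,0],1],[[0,0.006,0.1],[0,0,0],1],[[0,0.006,0.1],[0,0,0],1],[[0,0.006,0.1],[0,0,0],1],[[0,0,0],[0,0,0],1]])

```text
clock: 15.85
position: [0.6083, 0.0468, 0.1679]
tool_rot: [3.053, -0.001, 2.901]
force: [0.4, 0.1, -2.2]
grip_width: 0.0013
finger_force: 65.5
```

Call:
play_rows(plan=[[[0,0.002,0.04],[0,0,0],1],[[0,0,0],[0,0,0],1]])

```text
clock: 16.1
position: [0.6085, 0.0469, 0.1674]
tool_rot: [3.053, -0.001, 2.901]
force: [-0.2, 0.2, 1.4]
grip_width: 0.0015
finger_force: 65.9
```

Call:
play_rows(plan=[[[0,0.002,0.04],[0,0,0],1],[[0,0,0],[0,0,0],1]])

```text
clock: 16.35
position: [0.6088, 0.0467, 0.1672]
tool_rot: [3.053, -0.0, 2.901]
force: [-4.4, -1.7, 15.5]
grip_width: 0.0017
finger_force: 67.4
```

Run:
```python
from h import *
p,R,s=pose();print(incase(p),s["force"],s["moment"])
for c in("scene","wrist"): f=lidpose(c)
```

```text
[ 78.3   1.  167.2] [-4.40903816 -1.66692021 15.48047445] [0.02828759 1.04414949 0.08715604]
scene 0.97 1362 min/max [[69.5, -40.4, 81.6], [75.5, -2.7, 119.0], [81.6, 41.2, 158.9]] normal [-0.991  0.003  0.136]
wrist 0.86 2520 min/max [[57.8, -42.4, 55.3], [73.8, -26.0, 140.3], [78.9, 42.7, 162.0]] normal [ 0.987  0.019 -0.161]
```

Call:
play_rows(newtons=20, plan=[[[0,0,0],[0,0,0],0.7],[[0,0,0],[0,0,0],0.7],[[0,0,0],[0,0,0],0.7],[[0,0,0],[0,0,0],0.7]])

```text
clock: 17.05
position: [0.6084, 0.0471, 0.1661]
tool_rot: [3.053, -0.001, 2.901]
force: [0.8, 0.5, 0.2]
grip_width: 0.0127
finger_force: 0.0
```

Run:
```python
from h import *
p,R,s=pose();print(incase(p),s["force"],s["moment"],s["grip_width"])
for c in("scene","wrist"): f=lidpose(c)
```

```text
[ 78.    0.5 166.1] [0.80900815 0.52608463 0.2192206 ] [-0.09363089  0.00962325  0.0156189 ] 0.012696824237401266
scene 0.72 1387 min/max [[70.7, -42.3, 79.4], [78.1, -3.6, 118.0], [85.6, 44.3, 158.5]] normal [-0.986  0.006  0.165]
wrist 0.76 4775 min/max [[58.7, -43.0, 56.0], [75.8, -11.7, 139.8], [83.0, 41.1, 161.3]] normal [ 0.981  0.01  -0.191]
```

Call:
play_rows(plan=[[[0,0,0],[0,0,0],0.3],[[0,0,0],[0,0,0],0.3],[[0,0,0],[0,0,0],0.3],[[0,0,0],[0,0,0],0.3]])

```text
clock: 17.75
position: [0.6085, 0.0471, 0.1662]
tool_rot: [3.053, -0.001, 2.901]
force: [-0.0, -0.8, -0.8]
grip_width: 0.0299
finger_force: 0.0
```

Run:
```python
from h import *
p,R,s=pose();print(incase(p),s["force"],s["grip_width"])
for c in("scene","wrist"): f=lidpose(c)
# tape from scene
f=grab_frame("scene")
T=cloud(f,regions_of("tape","scene")[0]["mask"]);T=T[abs(T[:,2]-.016)<.004]
print("tape",cv2.minEnclosingCircle(T[:,:2].astype(np.float32)),len(T))
```

```text
[ 78.    0.6 166.2] [-0.0139665  -0.84121531 -0.76544183] 0.02990646672678951
scene 0.9 1158 min/max [[72.5, -41.7, 82.9], [79.4, -8.3, 117.9], [87.3, 40.4, 157.7]] normal [-0.984  0.006  0.18 ]
wrist 0.86 5220 min/max [[58.9, -43.0, 55.6], [77.1, -11.1, 139.5], [84.7, 38.4, 161.0]] normal [ 0.98   0.005 -0.2  ]
tape ((0.434427946805954, 0.020881252363324165), 0.02861093543469906) 563
```

The lid stands on its own, leaning about 11° back. I retreat upward and go to the tape.

Call:
play_rows(plan=[[[0,0,-0.3],[0,0,0],0.3],[[0,0,-0.6],[0,0,0],0.3],[[0,0,-0.6],[0,0,0],0],[[0,0,-0.6],[0,0,0],-0.6],[[0,0,-0.3],[0,0,0],-0.6]])

```text
clock: 18.68
position: [0.6075, 0.0418, 0.2272]
tool_rot: [3.053, -0.0, 2.901]
force: [0.5, -0.2, 0.6]
grip_width: 0.0683
finger_force: 0.0
```

Run:
```python
from h import *
p,R,s=pose();print(s["qpos"],p,incase(p),s["grip_width"])
for c in("scene","wrist"): f=lidpose(c)
print(rows(np.array([.4355,.0212,.08]),tool(90),14))
```

```text
[-0.68666978  0.67889812  0.89454938  1.71615598 -0.7019423   1.06305934
  1.79488592] [0.60752675 0.04178785 0.22724428] [ 83.4   0.9 227.2] 0.06827132608591645
scene 0.59 1408 min/max [[72.4, -42.0, 82.8], [80.1, -2.7, 122.6], [87.7, 41.1, 158.3]] normal [-0.983  0.009  0.181]
wrist 0.96 3033 min/max [[59.0, -42.9, 55.5], [76.7, -8.2, 139.2], [84.9, 39.3, 160.9]] normal [ 0.98   0.002 -0.197]
14 x [ 0.462 -0.194  0.408] [ 0.042 -0.001 -0.001]
[[0.607, 0.042, 0.226], [0.583, 0.04, 0.205], [0.558, 0.037, 0.184], [0.534, 0.035, 0.163], [0.509, 0.032, 0.142], [0.485, 0.028, 0.121], [0.46, 0.025, 0.1], [0.436, 0.021, 0.08]]
```

Call:
play_rows(plan=[[[0.462,-0.194,0.408],[0.042,0,0],-0.6],[[0.462,-0.194,0.408],[0.042,0,0],-0.6],[[0.462,-0.194,0.408],[0.042,0,0],-0.6],[[0.462,-0.194,0.408],[0.042,0,0],-0.6],[[0.462,-0.194,0.408],[0.042,0,0],-0.6],[[0.462,-0.194,0.408],[0.042,0,0],-0.6],[[0.462,-0.194,0.408],[0.042,0,0],-0.6],[[0.462,-0.194,0.408],[0.042,0,0],-0.6],[[0.462,-0.194,0.408],[0.042,0,0],-0.6],[[0.462,-0.194,0.408],[0.042,0,0],-0.6],[[0.462,-0.194,0.408],[0.042,0,0],-0.6],[[0.462,-0.194,0.408],[0.042,0,0],-0.6],[[0.462,-0.194,0.408],[0.042,0,0],-0.6],[[0.462,-0.194,0.408],[0.042,0,0],-0.6],[[0,0,0],[0,0,0],-0.6]])

```text
clock: 20.75
position: [0.4345, 0.021, 0.0798]
tool_rot: [-3.141, -0.002, 2.901]
force: [0.4, -0.4, 0.6]
grip_width: 0.0686
finger_force: 0.0
```

Run:
```python
from h import *
p,R,s=pose();print(s["qpos"],p,s["grip_width"])
f=grab_frame("wrist")
for r in regions_of("tape","wrist")[:1]:
    T=cloud(f,r["mask"]);T=T[abs(T[:,2]-.016)<.004];print(r["p"],len(T))
    if len(T): print("tape",cv2.minEnclosingCircle(T[:,:2].astype(np.float32)))
print(rows(np.array([.4355,.0212,.015]),tool(90),8))
```

```text
[-0.7160609   0.67167547  0.72816385  2.23446258 -0.89450602  0.56040952
  2.03666584] [0.43449741 0.02103477 0.07982041] 0.06864048661012076
0.62 4879
tape ((0.4357735514640808, 0.022137735038995743), 0.02838198095560074)
8 x [ 0.002 -0.     0.327] [ 0.    -0.001 -0.001]
[[0.436, 0.021, 0.08], [0.436, 0.021, 0.072], [0.436, 0.021, 0.064], [0.436, 0.021, 0.056], [0.436, 0.021, 0.048], [0.436, 0.021, 0.04], [0.436, 0.021, 0.031], [0.436, 0.021, 0.023], [0.435, 0.021, 0.015]]
```

Call:
play_rows(newtons=25, plan=[[[0,0.04,0.43],[0,0,0],-0.6],[[0,0,0.43],[0,0,0],-0.6],[[0,0,0.43],[0,0,0],-0.6],[[0,0,0.43],[0,0,0],-0.6],[[0,0,0.43],[0,0,0],-0.6],[[0,0,0.43],[0,0,0],-0.6],[[0,0,0],[0,0,0],-0.6],[[0,0,0],[0,0,0],0],[[0,0,0],[0,0,0],0],[[0,0,0],[0,0,0],0],[[0,0,0],[0,0,0],0]])

```text
clock: 22.22
position: [0.4357, 0.022, 0.0162]
tool_rot: [3.142, -0.001, 2.901]
force: [-2.5, -0.5, 6.0]
grip_width: 0.056
finger_force: 25.6
```

Run:
```python
from h import *
p,R,s=pose();print(p,s["grip_width"],s["force"])
q=p+[0,0,.125];d=case(-4,0,140)
print(q,rows(d,tool(90),12,q,R))
for n in ("scene",):
  f=lidpose(n)
```

```text
[0.43569955 0.02198931 0.01620493] 0.05603705476363401 [-2.46025572 -0.54460004  6.03931879]
12 x [-0.537  0.491  0.004] [ 0.    -0.    -0.001]
[0.43569955 0.02198931 0.14120493] [[0.436, 0.022, 0.141], [0.468, 0.039, 0.141], [0.5, 0.057, 0.141], [0.532, 0.074, 0.141], [0.563, 0.092, 0.14], [0.595, 0.109, 0.14], [0.627, 0.127, 0.14]]
scene 0.9 1337 min/max [[73.0, -41.2, 84.8], [80.5, -2.4, 124.4], [87.6, 39.0, 158.9]] normal [-0.984  0.007  0.178]
```

Call:
play_rows(newtons=35, plan=[[[0,0,-0.5],[0,0,0],0],[[0,0,-0.8],[0,0,0],0],[[0,0.75,-0.8],[0,0,0],0],[[0,0.75,-0.8],[0,0,0],0],[[0,0.75,-0.8],[0,0,0],0],[[0,0.75,-0.8],[0,0,0],0],[[0,0.75,0],[0,0,0],0],[[0,0.75,0],[0,0,0],0],[[0,0.75,0],[0,0,0],0],[[-0.2,0.75,0],[0,0,0],0],[[-0.6,0,0],[0,0,0],0],[[-0.6,0,0],[0,0,0],0],[[-0.6,0,0],[0,0,0],0],[[-0.6,0,0],[0,0,0],0],[[0,0,0],[0,0,0],0]])

```text
clock: 24.2
position: [0.5357, 0.1514, 0.1282]
tool_rot: [-3.141, -0.001, 2.9]
force: [-0.6, 0.3, -1.1]
grip_width: 0.0552
finger_force: 37.1
```

Run:
```python
from h import *
p,R,s=pose();print(s["qpos"],incase(p),s["grip_width"])
print(rows(case(-4,0,120),tool(90),7))
```

```text
[-0.94967148  0.76722962  0.8649631   1.90978957 -0.78433596  0.84515327
  1.66582768] [ -6.1 -94.8 128.2] 0.055176126886896014
7 x [-0.542 -0.011  0.047] [-0.    -0.001 -0.003]
[[0.536, 0.151, 0.128], [0.549, 0.148, 0.127], [0.562, 0.144, 0.126], [0.575, 0.141, 0.125], [0.588, 0.137, 0.124], [0.601, 0.134, 0.122], [0.614, 0.13, 0.121], [0.627, 0.127, 0.12]]
```

Call:
play_rows(plan=[[[-0.542,-0.022,0.047],[0,0,0],0],[[-0.542,-0.022,0.047],[0,0,0],0],[[-0.542,-0.022,0.047],[0,0,0],0],[[-0.542,-0.022,0.047],[0,0,0],0],[[-0.542,-0.022,0.047],[0,0,0],0],[[-0.542,-0.022,0.047],[0,0,0],0],[[-0.542,-0.022,0.047],[0,0,0],0],[[0,0,0.5],[0,0,0],0],[[0,0,0.5],[0,0,0],0],[[0,0,0.5],[0,0,0],0],[[0,0,0.4],[0,0,0],0],[[0,0,0.4],[0,0,0],0],[[0,0,0.4],[0,0,0],0],[[0,0,0.4],[0,0,0],0],[[0,0,0],[0,0,0],0]])

```text
clock: 26.08
position: [0.6254, 0.1259, 0.0416]
tool_rot: [-3.141, -0.002, 2.901]
force: [0.1, -0.5, -1.2]
grip_width: 0.0553
finger_force: 37.1
```

Run:
```python
from h import *
p,R,s=pose();print(s["qpos"],incase(p),s["grip_width"],s["force"])
lidpose("scene")
f=grab_frame("wrist")
r=regions_of("tape","wrist")[0];T=cloud(f,r["mask"]);print(r["p"],[incase(x) for x in np.percentile(T,[2,50,98],axis=0)])
```

```text
[-0.74472539  0.96871593  0.74660524  1.71345116 -0.8664845   0.82589603
  1.74289645] [-2.6 -1.6 41.6] 0.05529950145736477 [ 0.12663667 -0.528431   -1.20299685]
scene 0.89 1349 min/max [[72.9, -41.6, 84.4], [80.3, -3.1, 123.0], [87.5, 39.5, 158.3]] normal [-0.984  0.007  0.18 ]
0.84 [array([ 27.5, -22. ,  28. ]), array([-3.7, -3.1, 42.6]), array([-34.4,  17. ,  43.9])]
```

Call:
play_rows(plan=[[[0,0,0.25],[0,0,0],0],[[0,0,0.25],[0,0,0],0],[[0,0,0.2],[0,0,0],0],[[0,0,0],[0,0,0],0],[[0,0,0],[0,0,0],-0.45],[[0,0,0],[0,0,0],-0.45],[[0,0,0],[0,0,0],-0.45],[[0,0,0],[0,0,0],-0.45]])

```text
clock: 27.28
position: [0.6258, 0.126, 0.025]
tool_rot: [3.141, -0.001, 2.901]
force: [-0.2, 0.3, 0.2]
grip_width: 0.0622
finger_force: 0.0
```

Call:
play_rows(plan=[[[0,0,-0.3],[0,0,0],-0.45],[[0,0,-0.7],[0,0,0],-0.45],[[0,0,-0.9],[0,0,0],-0.45],[[0,0,-0.9],[0,0,0],-0.45],[[0,0,-0.9],[0,0,0],-0.2],[[0,0,-0.9],[0,0,0],0.3],[[0,0,-0.9],[0,0,0],0.3],[[0,0,-0.9],[0,0,0],0.3],[[0,0,-0.9],[0,0,0],0.3],[[0,0,-0.5],[0,0,0],0.3]])

```text
clock: 28.52
position: [0.6262, 0.1259, 0.2215]
tool_rot: [3.141, -0.0, 2.901]
force: [-0.3, -0.2, -0.1]
grip_width: 0.0299
finger_force: 0.0
```

Run:
```python
from h import *
p,R,s=pose();print(s["qpos"],incase(p),s["grip_width"])
for c in("scene","top","wrist"):lidpose(c)
for c in("top","wrist"):
    f=grab_frame(c)
    for r in regions_of("tape",c)[:1]:
        T=cloud(f,r["mask"]);D=(T-O)*1e3;C=np.c_[D@EX,D@EY,D[:,2]];print(c,r["p"],len(T),np.percentile(C,[2,50,98],axis=0).round(1).tolist())
    for n in("case",):
        pass
w=f["pixels"][:,:,::-1];cv2.imwrite("pics/w3.png",w)
print(rows(case(96,.6,225),tool(100),9))
```

```text
[-0.84016842  0.76886456  0.93804037  1.61657358 -0.67663044  1.11139128
  1.60742108] [ -2.8  -0.9 221.5] 0.02990889864838392
scene 0.75 1398 min/max [[72.6, -41.8, 83.1], [80.5, -2.6, 123.4], [87.5, 40.3, 158.8]] normal [-0.984  0.008  0.179]
top 0.79 710 min/max [[59.6, -40.7, 55.0], [74.3, -2.3, 137.9], [84.4, 38.8, 162.3]] normal [-0.988  0.01   0.152]
top 0.58 484 [[-19.5, -28.6, 7.2], [5.2, -6.8, 23.1], [24.5, 23.0, 26.4]]
wrist 0.94 2153 [[-28.6, -28.8, 8.6], [-2.2, -1.8, 22.6], [22.6, 23.9, 24.2]]
9 x [-0.008 -0.436 -0.059] [-0.13  -0.001 -0.001]
[[0.626, 0.126, 0.219], [0.623, 0.115, 0.221], [0.621, 0.105, 0.222], [0.619, 0.094, 0.223], [0.616, 0.083, 0.224], [0.614, 0.072, 0.225], [0.611, 0.062, 0.225], [0.609, 0.051, 0.225], [0.607, 0.04, 0.225], [0.604, 0.03, 0.225]]
```

View pics/w3.png

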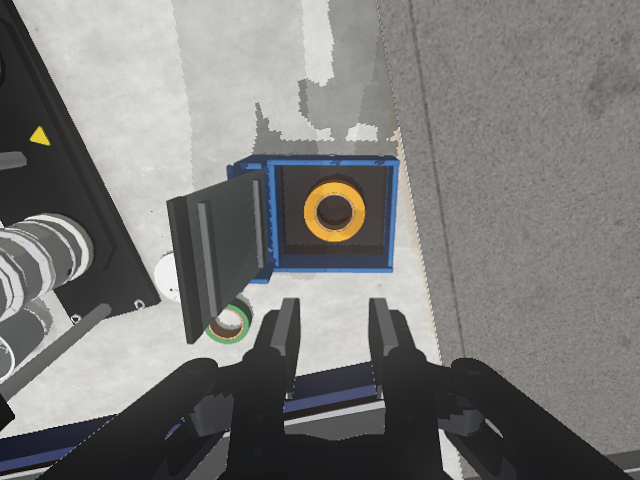

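The wrist picture shows the tape flat on the case floor at (335,212), and the lid standing at (220,250). Next I regrip the lid's top edge.

Call:
play_rows(plan=[[[0,-0.436,-0.06],[-0.13,0,0],0.3],[[0,-0.436,-0.06],[-0.13,0,0],0.3],[[0,-0.436,-0.06],[-0.13,0,0],0.3],[[0,-0.436,-0.06],[-0.13,0,0],0.3],[[0,-0.436,-0.06],[-0.13,0,0],0.3],[[0,-0.436,-0.06],[-0.13,0,0],0.3],[[0,-0.436,-0.06],[-0.13,0,0],0.3],[[0,-0.436,-0.06],[-0.13,0,0],0.3],[[0,-0.436,-0.06],[-0.13,0,0],0.3],[[0,0,0],[0,0,0],0.3]])

```text
clock: 30.28
position: [0.6023, 0.0287, 0.2258]
tool_rot: [2.965, -0.001, 2.899]
force: [0.9, 0.2, 0.2]
grip_width: 0.0302
finger_force: 0.0
```

Run:
```python
from h import *
p,R,s=pose();print(incase(p),np.rad2deg(np.arctan2(-R[2,2],R[:,2]@EX)))
print(rows(case(84.5,.6,165),tool(100),10))
```

```text
[ 97.3  -1.1 225.8] 100.09029744128864
10 x [-0.007  0.008  0.249] [ 0.001 -0.    -0.002]
[[0.602, 0.029, 0.226], [0.603, 0.031, 0.214], [0.604, 0.034, 0.202], [0.605, 0.036, 0.189], [0.606, 0.038, 0.177], [0.607, 0.041, 0.165]]
```

Call:
play_rows(newtons=80, plan=[[[-0.007,0.008,0.4],[0,0,0],0.3],[[-0.007,0.008,0.4],[0,0,0],0.3],[[-0.007,0.016,0.4],[0,0,0],0.3],[[-0.007,0.016,0.4],[0,0,0],0.3],[[-0.007,0.016,0.4],[0,0,0],0.3],[[-0.007,0.016,0.4],[0,0,0],0.3],[[0,0,0.09],[0,0,0],0.3],[[0,0,0],[0,0,0],1],[[0,0,0],[0,0,0],1],[[0,0,0],[0,0,0],1],[[0,0,0],[0,0,0],1],[[0,0,0],[0,0,0],1]])

```text
clock: 31.78
position: [0.6067, 0.0421, 0.1651]
tool_rot: [2.966, -0.001, 2.901]
force: [-0.9, -1.2, 5.1]
grip_width: 0.0013
finger_force: 68.6
```

Run:
```python
from h import *
p,R,s=pose();print(incase(p),np.rad2deg(np.arctan2(-R[2,2],R[:,2]@EX)),s["grip_width"],s["finger_force"],s["force"])
for c in("scene","wrist"):lidpose(c)
```

```text
[ 83.2  -0.  165.1] 100.06916183042033 0.001276264120037007 68.64081501960754 [-0.9083062  -1.19462318  5.12542489]
scene 0.94 1237 min/max [[71.7, -41.8, 82.9], [78.3, -5.6, 117.6], [85.6, 40.8, 157.1]] normal [-0.985  0.005  0.17 ]
wrist 0.8 2002 min/max [[59.0, -43.1, 55.8], [79.5, -27.6, 156.7], [83.4, 41.7, 161.2]] normal [ 0.981  0.005 -0.196]
```

```bash
cat >> h.py <<'E'
def T(th,h,e,lip=128.5,n0=1.5):
    t=np.deg2rad(th);d=np.array([np.cos(t),-np.sin(t)]);n=np.array([np.sin(t),np.cos(t)])
    q=np.array([53,36])-(lip+e)*d+(n0+h)*n
    return case(q[0],0,q[1]),tool(th)
E
python3 - <<'E'
from h import *
p,R,s=pose();q=p-.015*R[:,2];print(incase(q))
A=T(59,3,6);B=T(20,2,1)
print([incase(x) for x in rows(*A,12,q,R)])
print([incase(x) for x in rows(*B,12,*A)])
E
```

```text
[ 85.8   0.  179.8]
12 x [0.    0.344 0.037] [ 0.398 -0.    -0.001]
[array([ 85.5,  -0.2, 180. ]), array([ 6.9e+01, -1.0e-01,  1.8e+02]), array([ 51.5,  -0.2, 179. ]), array([ 34.1,  -0.3, 176. ]), array([ 17.6,  -0.2, 170. ]), array([2.00e+00, 1.00e-01, 1.63e+02]), array([-12.3,  -0.3, 154. ])]
12 x [-0.     0.302  0.016] [ 0.378  0.    -0.   ]
[array([-12.3,  -0.3, 154. ]), array([-24.6,  -0.2, 145. ]), array([-3.60e+01,  1.00e-01,  1.35e+02]), array([-46.2,  -0.4, 123. ]), array([-54.5,  -0.3, 111. ]), array([-61.8,  -0. ,  98. ]), array([-67.8,  -0.5,  84. ])]
```

Call:
play_rows(newtons=100, plan=[[[0,0,-0.2],[0,0,0],1],[[0,0,-0.2],[0,0,0],1],[[0,0,-0.2],[0,0,0],1],[[0,0.344,0.037],[0.398,0,0],1],[[0,0.344,0.037],[0.398,0,0],1],[[0,0.344,0.037],[0.398,0,0],1],[[0,0.344,0.037],[0.398,0,0],1],[[0,0.344,0.037],[0.398,0,0],1],[[0,0.344,0.037],[0.398,0,0],1],[[0,0.344,0.037],[0.398,0,0],1],[[0,0.344,0.037],[0.398,0,0],1],[[0,0.344,0.037],[0.398,0,0],1],[[0,0.344,0.037],[0.398,0,0],1],[[0,0.344,0.037],[0.398,0,0],1],[[0,0.344,0.037],[0.398,0,0],1],[[0,0,0],[0,0,0],1]])

```text
clock: 33.98
position: [0.6292, 0.1364, 0.1523]
tool_rot: [-2.6, -0.002, 2.903]
force: [0.7, -0.7, -1.2]
grip_width: 0.0016
finger_force: 68.1
```

Run:
```python
from h import *
p,R,s=pose();print(s["qpos"],incase(p),np.rad2deg(np.arctan2(-R[2,2],R[:,2]@EX)),s["grip_width"],s["finger_force"],s["force"])
for c in("scene","top","wrist"):lidpose(c)
print(rows(*T(20,2,1),12))
```

```text
[-1.00222698  1.13339135  1.07241535  1.42049565 -0.45578738  1.27418145
  1.34097152] [-13.7  -0.5 152.3] 58.96367499094697 0.0016318100497269724 68.07826280593872 [ 0.70671907 -0.68042204 -1.18851331]
top 0.65 2274 min/max [[-6.8, -40.0, 42.5], [22.9, -0.6, 99.6], [56.2, 41.1, 150.5]] normal [ 0.863 -0.001  0.505]
wrist 0.82 2212 min/max [[-11.2, -42.9, 55.5], [-7.0, -26.3, 145.2], [42.2, 42.2, 151.2]] normal [-0.895 -0.02  -0.446]
12 x [0.001 0.305 0.015] [ 0.379 -0.001 -0.001]
[[0.629, 0.135, 0.154], [0.632, 0.147, 0.145], [0.635, 0.158, 0.135], [0.637, 0.167, 0.124], [0.639, 0.176, 0.111], [0.641, 0.183, 0.098], [0.642, 0.189, 0.084]]
```

Call:
play_rows(plan=[[[0,0.305,0.015],[0.379,0,0],1],[[0,0.305,0.015],[0.379,0,0],1],[[0,0.305,0.015],[0.379,0,0],1],[[0,0.305,0.015],[0.379,0,0],1],[[0,0.305,0.015],[0.379,0,0],1],[[0,0.305,0.015],[0.379,0,0],1],[[0,0.305,0.015],[0.379,0,0],1],[[0,0.305,0.015],[0.379,0,0],1],[[0,0.305,0.015],[0.379,0,0],1],[[0,0.305,0.015],[0.379,0,0],1],[[0,0.305,0.015],[0.379,0,0],1],[[0,0.305,0.015],[0.379,0,0],1],[[0,0,0],[0,0,0],1]])

```text
clock: 35.9
position: [0.6424, 0.1888, 0.0818]
tool_rot: [-1.918, -0.002, 2.901]
force: [-0.3, -0.5, -0.7]
grip_width: 0.0017
finger_force: 68.1
```

Run:
```python
from h import *
p,R,s=pose();print(s["qpos"],incase(p),np.rad2deg(np.arctan2(-R[2,2],R[:,2]@EX)),s["grip_width"],s["finger_force"],s["force"])
for c in("scene","top","wrist"):f=lidpose(c);save(f,"r_"+c)
a=cv2.imread("pics/r_scene.png")[150:280,250:390];b=cv2.imread("pics/r_wrist.png")[60:480,100:500]
cv2.imwrite("pics/r.png",np.hstack([cv2.resize(a,(420,390),interpolation=cv2.INTER_CUBIC),cv2.resize(b,(371,390))]))
```

```text
[-0.99030145  1.60744095  1.13992547  0.89498263 -0.21386394  1.77553448
  1.10224435] [-67.8  -0.1  81.8] 19.893944806272675 0.0016673220460249926 68.12202215194702 [-0.31745814 -0.51372032 -0.71959739]
scene 0.82 1936 min/max [[-56.5, -39.9, 46.3], [-9.0, -0.8, 62.2], [33.9, 40.7, 79.5]] normal [0.341 0.002 0.94 ]
top 0.68 3660 min/max [[-59.0, -40.0, 38.4], [-0.6, 0.7, 61.5], [59.5, 41.9, 84.0]] normal [-0.353 -0.002 -0.936]
wrist 0.89 2234 min/max [[-64.8, -42.8, 40.2], [-55.7, -25.4, 79.3], [35.1, 42.7, 84.3]] normal [-0.412 -0.021 -0.911]
```

View pics/r.png

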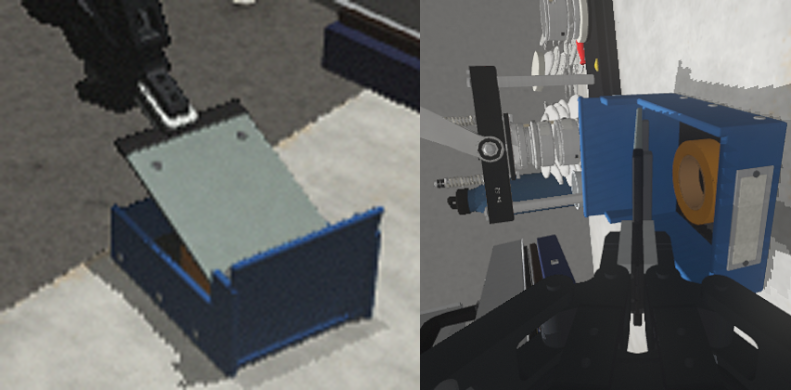

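Both crops show the lid at about 20°, gripped at the centre of its lip, with its tail over the rear wall and the tape below. Next I lower it to about 13°, open the jaws and let it down on the lower finger.

Run:
```python
from h import *
A=T(13,1,0.5)
print(incase(A[0]),rows(*A,5))
B=(case(-72.9,0,46),tool(20))
print([incase(x) for x in rows(*B,12,*A)])
```

```text
5 x [0.    0.134 0.009] [ 0.163 -0.002 -0.   ]
[-72.1   0.   67.5] [[0.643, 0.189, 0.084], [0.643, 0.19, 0.081], [0.643, 0.191, 0.077], [0.643, 0.192, 0.074], [0.643, 0.192, 0.071], [0.643, 0.193, 0.067]]
12 x [0.    0.069 0.018] [-0.068 -0.     0.   ]
[array([-71.9,  -0.5,  67. ]), array([-71.9,  -0.5,  64. ]), array([-71.9,  -0.5,  60. ]), array([-71.9,  -0.5,  57. ]), array([-72.2,   0.5,  53. ]), array([-73.1,   0.3,  50. ]), array([-73.1,   0.3,  46. ])]
```

Call:
play_rows(newtons=40, plan=[[[0,0.134,0.009],[0.163,0,0],1],[[0,0.134,0.009],[0.163,0,0],1],[[0,0.134,0.009],[0.163,0,0],1],[[0,0.134,0.009],[0.163,0,0],1],[[0,0.134,0.009],[0.163,0,0],1],[[0,0,0],[0,0,0],1],[[0,0,0],[0,0,0],0.8],[[0,0,0],[0,0,0],0.6],[[0,0,0],[0,0,0],0.4],[[0,0,0],[0,0,0],0.4],[[0,0,0],[0,0,0],0.4]])

```text
clock: 37.58
position: [0.6433, 0.193, 0.0666]
tool_rot: [-1.796, -0.001, 2.901]
force: [0.9, 0.2, -1.0]
grip_width: 0.0258
finger_force: 0.3
```

Run:
```python
from h import *
p,R,s=pose();print(s["qpos"],incase(p),np.rad2deg(np.arctan2(-R[2,2],R[:,2]@EX)),s["grip_width"],s["finger_force"],s["force"])
for c in("scene","top"):f=lidpose(c)
print(rows(case(-73,0,45.5),tool(20),12))
```

```text
[-0.96353933  1.68945528  1.15293043  0.78522787 -0.16826841  1.87541514
  1.08424001] [-72.   -0.1  66.6] 12.929117717649259 0.025825091797262875 0.32630590270855464 [ 0.88080347  0.21075315 -1.01980723]
scene 0.56 1729 min/max [[-63.3, -41.1, 41.2], [-13.4, -1.9, 48.3], [33.0, 40.3, 56.3]] normal [-0.132 -0.004 -0.991]
top 0.9 3639 min/max [[-64.2, -40.3, 38.4], [-1.2, 0.4, 48.4], [60.4, 41.7, 58.4]] normal [ 0.136 -0.001  0.991]
12 x [-0.     0.068  0.016] [-0.069 -0.001  0.   ]
[[0.643, 0.193, 0.067], [0.643, 0.193, 0.063], [0.643, 0.193, 0.06], [0.643, 0.193, 0.056], [0.643, 0.193, 0.053], [0.644, 0.194, 0.049], [0.644, 0.194, 0.045]]
```

Call:
play_rows(plan=[[[0,0.068,0.016],[-0.069,0,0],0.4],[[0,0.068,0.016],[-0.069,0,0],0.4],[[0,0.068,0.016],[-0.069,0,0],0.4],[[0,0.068,0.016],[-0.069,0,0],0.4],[[0,0.068,0.016],[-0.069,0,0],0.4],[[0,0.068,0.016],[-0.069,0,0],0.4],[[0,0.068,0.016],[-0.069,0,0],0.4],[[0,0.068,0.016],[-0.069,0,0],0.4],[[0,0.068,0.016],[-0.069,0,0],0.4],[[0,0.068,0.016],[-0.069,0,0],0.4],[[0,0.068,0.016],[-0.069,0,0],0.4],[[0,0.068,0.016],[-0.069,0,0],0.4],[[0,0,0],[0,0,0],0.4]])

```text
clock: 39.4
position: [0.6436, 0.194, 0.0457]
tool_rot: [-1.921, -0.001, 2.901]
force: [0.0, -0.3, 0.3]
grip_width: 0.0258
finger_force: 0.0
```

Run:
```python
from h import *
p,R,s=pose();print(incase(p),np.rad2deg(np.arctan2(-R[2,2],R[:,2]@EX)),s["grip_width"],s["finger_force"],s["force"])
for c in("scene","top"):f=lidpose(c)
print(rows(case(-110,0,46),tool(20),7))
```

```text
[-73.1  -0.2  45.7] 20.055832059062443 0.025775340830682864 0.0 [ 0.04393283 -0.26092952  0.33680904]
scene 0.71 1459 min/max [[-64.5, -41.5, 36.9], [-15.6, -2.1, 39.2], [29.2, 41.3, 41.7]] normal [-0.003 -0.001 -1.   ]
top 0.89 3591 min/max [[-65.9, -40.4, 37.6], [-0.7, 0.3, 41.0], [61.2, 42.3, 44.4]] normal [-0.003  0.    -1.   ]
7 x [-0.001  0.07  -0.199] [ 0.001 -0.002  0.001]
[[0.644, 0.194, 0.046], [0.645, 0.199, 0.046], [0.646, 0.204, 0.046], [0.647, 0.209, 0.046], [0.649, 0.215, 0.046], [0.65, 0.22, 0.046], [0.651, 0.225, 0.046], [0.652, 0.23, 0.046]]
```

Lid is flat and shut. I withdraw horizontally, then move up and away.

Call:
play_rows(plan=[[[0,0.07,-0.2],[0,0,0],0.4],[[0,0.07,-0.2],[0,0,0],0.4],[[0,0.07,-0.2],[0,0,0],0.4],[[0,0.1,-0.3],[0,0,0],0.4],[[0,0.1,-0.3],[0,0,0],0.4],[[0,0,-0.6],[0,0,0],0.4],[[0,0,-0.6],[0,0,0],0.4],[[0,0,-0.6],[0,0,0],0.4],[[0,0,0],[0,0,0],0.4],[[0,0,0],[0,0,0],0.4]])

```text
clock: 40.85
position: [0.6505, 0.2535, 0.0616]
tool_rot: [-1.93, 0.004, 2.915]
force: [0.2, 0.3, -0.2]
grip_width: 0.0256
finger_force: 0.0
```

Run:
```python
from h import *
p,R,s=pose();print(s["clock"],incase(p),s["force"])
for c in("scene","top","wrist"):f=lidpose(c)
f=grab_frame("top")
r=regions_of("lid","top")[0];P=cloud(f,r["mask"]);P=P[abs(P[:,2]-.0405)<.006]
print("lidrect",cv2.minAreaRect(P[:,:2].astype(np.float32)))
for n in ("green_tape","badge_3"):
    for r in regions_of(n,"top")[:2]: print(n,r["box"])
save(f,"end_t");g=grab_frame("scene");save(g,"end_s")
a=g["pixels"][170:330,170:450,::-1]; b=f["pixels"][120:360,220:420,::-1]
cv2.imwrite("pics/end.png",np.hstack([cv2.resize(a,(490,280),interpolation=cv2.INTER_CUBIC),cv2.resize(b,(233,280),interpolation=cv2.INTER_CUBIC)]))
```

```text
40.85 [-132.5   -7.5   61.6] [ 0.23522129  0.3052483  -0.15440994]
scene 0.6 1381 min/max [[-63.7, -40.3, 36.9], [-15.9, -2.5, 39.2], [27.3, 39.3, 41.6]] normal [0.001 0.003 1.   ]
top 0.68 3752 min/max [[-66.9, -40.9, 37.6], [-2.3, -0.2, 41.1], [61.9, 41.5, 44.4]] normal [ 0.003 -0.001  1.   ]
wrist 0.75 5942 min/max [[-71.0, -42.2, 38.2], [-33.2, -4.7, 40.9], [53.2, 39.6, 41.5]] normal [-0.005  0.     1.   ]
lidrect ((0.6286805868148804, 0.12581990659236908), (0.13449247181415558, 0.08969094604253769), 75.98391723632812)
badge_3 [363.2, 161.0, 394.3, 189.6]
badge_3 [248.0, 310.4, 279.0, 341.9]
```

View pics/end.png

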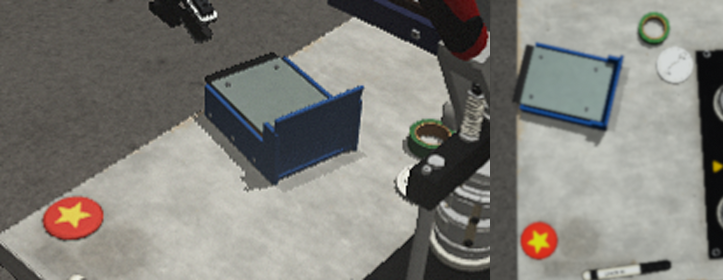

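The lid lies flat and shut at (265,85) in the left crop. The badges and the green roll are where they started, and the robot is clear, so I hand the job in.

```bash
python3 -c "
from workcell import bot
print(bot.job_done())"
```

```text
the job is handed in; nothing more can be done
None
```

The orange roll lies flat in the blue case with the lid fully shut, the badges and green roll undisturbed in the last pictures, and the job was handed in at about 41 s of the 66 s allowed (no verdict came back).

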